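Lock the tube mixer's shaft with its pin

ROBOT

A 6-joint arm with a two-finger parallel gripper is mounted at the origin on the work surface. World frame = base frame: x ahead of the robot, y to its left, z up, the work surface at z = 0. Lengths are in m, angles in rad, forces in N, time in s.
With the tool pointing down it reaches from about 0.4 to 0.825 m from the base axis. Payload 7 kg.
Tool frame: the origin (TCP) lies between the finger pads; the fingertips stand 11 mm ahead of it and the grasp point (between the pads) lies 8 mm behind it; x points along the fingers, z is the direction in which the jaws open and shut, and the axes are right-handed (so a half turn about x gives the same grasp; the last joint's range is limited). The gripper opens to 88 mm and grips with 3 to 60 N. Pads are 19 mm wide; open, the fingers measure 130 mm over their backs; the gripper's body (78 mm by 193 mm) begins 47 mm behind the grasp point.
Start: joints at [0.288, 0.359, 0.012, 0, -1.224, -0.288], TCP at [0.675, -0, 0.238] pointing down, gripper open.
Joint ranges: [-3.07, 3.07], [-1.43, 2.12], [-1.02, 1.25], [-3.03, 1.67], [-3.05, -0], [-3.03, 3.03]. Speed limits (rad/s): [2.39, 2.39, 3.01, 3.14, 3.14, 3.14].

INTERFACE

Orientations are given as [roll, pitch, yaw] about the fixed x, y, z axes, in that order (R = Rz(yaw) Ry(pitch) Rx(roll)).
In Python, from station import arm gives the robot as it stands.
- The arm moves only by the tool jog_arm, never from a script. Its argument "motion" is a list of rows, each an object of numbers: "dx", "dy", "dz": the shift along the tool's x, y, z in m; "twist": the turn about the tool's x in degrees. In form: [{"dx": .., "dy": .., "dz": .., "twist": ..}, ...]. A call has 1 to 20 rows; each row is the pose to reach, as a shift and turn from the pose commanded when the call began, along the tool's axes at that moment; what a row does not reach only later rows make up. A row lasts 1/12 s, in which the tool goes at most 41.7 mm and 7.16 degrees, less where a joint would pass 70% of its speed; a pose out of reach is approached as far as the arm can. A call with a gripper value outside its range is refused whole. "gripper" is the finger opening in m, from 0 to 0.0876, set as the call begins (left out, the last holds). The fingers move at their own pace and stop on an object; "newtons" is the grip in N (left out, the last holds). Time passes only in rows, so rows that repeat a pose let the fingers close. It gives the time, the measured TCP pose, the force and the opening at its end, in the units of the state.
- arm.get_state(): the state, without advancing time (a new reading comes with each control period).
- arm.grab_frame(name): name is "scene" or "side" or "wrist"; returns the picture (420x560x3 uint8, red, green, blue); there is no depth.
- arm.camera_model(name): a dict with "camera_matrix" (3x3 intrinsics, pixels), "eye" and "attitude" of the camera in the world. Camera axes: x right, y down, z forward; pixel columns grow to the right and rows downward; lengths in m; the calibration is good to about 2 mm. A picture is of the moment at which its call begins: read the wrist's pose just before it. camera_model takes no time and is no camera call; for the wrist camera it gives the pose at the moment of the call.
- arm.job_done(): hands the job in, once; it reports no verdict.
The state is a dict: "t": time; "q": joint angles; "qd": joint speeds; "joint_efforts": joint torques, N m; "eef_pos": TCP position; "ee_rot": TCP orientation; "force": force on the tool from outside, world axes, zero at the start; "moment": the same for the moment, N m; "width": finger opening in m.
Only numpy, scipy, OpenCV 4.12 (cv2) and the standard library are available. Lean on these libraries where they do the work, as an engineer would, in place of code of your own. Each camera call takes 0.05 s, during which the arm holds its last target.

TASK

Lock the tube mixer for cleaning: take the longer pin from the parking block and set it upright in the hole on top of the bearing block so that it rests on the shaft, and let go. Gently swing the shaft's hand lever up and over towards the white drive housing until you feel the pin drop into the shaft's hidden cross-hole and stop it; do not force it. Then press the pin straight down until its head sits fully home on the block, and leave everything else where it stands.

Things in the scene. Friction and masses are not known exactly. Their poses are not given: they have to be found in the camera images.
- mixer: Tube mixer, fixed: grey base 110 x 120 x 30 mm, aluminium bearing block (54 x 70 mm, top 125 mm above the bench), white drive housing on its +x side (66 mm high, to x = 130 mm). A level steel shaft along its y carries a hand lever at +y and a wheel of tubes (120 mm wide, 80 to 126 mm out) at -y. Origin under the block's centre at bench height, z up, yaw within 0.4 rad of x pointing away from the robot.
- shaft_mid (a point): Point on the shaft's axis inside the block, under the bore, 85 mm above the bench; does not turn. Shaft 28 mm thick, slight drag, stays put. Its hidden cross-hole (14 mm wide) starts 0.65 to 1.3 rad short of upright as the hand lever is swung over the top to the mixer's +x (about +y); the lever's angle to the hole differs each time. Pin against mixer: never over 75 N; 5 N at the lever's ball puts 20 to 40 N on a dropped pin.
- bore (a point): Centre of the mouth of the vertical bore, 13.6 mm wide, in the block's top, 125 mm above the bench, over the shaft's axis. Wall 25 mm thick; shaft's crown 26 mm below the mouth. With the hole in line a free pin falls until its tip is 56 mm down, on an ejector plug, which then slides under a steady 8 N and stays where pushed. Fully home: tip 70 mm down, head on the block. Axes as the mixer's.
- ball (a point): Centre of the black ball (24 mm) on the end of the steel hand lever (10 mm thick), which is clamped on the shaft's +y end and turns with it: the ball swings about the shaft's axis on a 60 mm radius, in the plane 85 mm to the +y side of the bore. It starts leaning up to 1.4 rad from upright towards the mixer's -x side and swings over the top to +x. It can be pinched from above. Room to the block: 40 mm.
- pin_mid (a point): Steel locking pin, the longer of the two in the parking block, loose, standing upright: shank 12 mm in diameter and 70 mm long with a 6 mm long tapered foot, round head 24 mm in diameter and 18 mm high on top, about 110 g. This point is on its axis half-way up, 44 mm above its foot and 44 mm below the top of its head (the head's middle is 35 mm above it). z runs along the pin towards the head.
- pin_tip (a point): Centre of the flat foot (7 mm wide) of the locking pin. z runs along the pin towards the head.
- spare_mid (a point): Shorter spare pin, not to be used: same thickness and head, shank 46 mm long, so it stands 24 mm lower. This point is half-way up, 32 mm above its foot.
- parking: Fixed grey parking block, 110 x 46 mm, 30 mm high, with two holes 25 mm deep and 60 mm apart along its own x, 30 mm either side of its centre; the pins stand in them, either one in either hole, feet 5 mm above the bench. Origin under its centre. It stands to the robot's left or right.
- tipbox: Bystander: black box of pipette tips with pink insert, 122 x 86 x 52 mm. Origin under its centre.
- dish: Bystander: round culture dish, 92 mm wide, 20 mm high. Origin under its centre.
- beaker: Bystander: glass beaker, 62 mm wide, 85 mm high. Origin under its centre.
- jar: Bystander: amber jar, 54 mm wide, 100 mm high. Origin under its centre.
- pipette: Bystander: grey hand pipette lying along its x, 215 mm long, 31 mm high. Origin under its middle.
- rack: Bystander: white rack of capped tubes, 200 x 70 mm, 90 mm high. Origin under its centre.

How it is judged:
On the way, in this order (a step that is already met when the one before it is completed fails the run):
1. the long pin stands in the bore, resting on the shaft, let go (horizontal distance between pin_tip and bore below 0.005 m and z of pin_tip in the frame of bore between -0.031 and -0.022 m and contact force between the fingers and pin below 0.3 N), for 0.2 s.
2. the pin has dropped into the shaft's cross-hole (horizontal distance between pin_tip and bore below 0.005 m and z of pin_tip in the frame of bore below -0.04 m), for 0.2 s.
At the end, for the whole second after the job is handed in: The long pin stands upright (within 7 degrees) in the bore, through the shaft's cross-hole, its head on the block (tip within 2.5 mm of fully home, within 5 mm of the bore's axis) (horizontal distance between pin_tip and bore below 0.005 m and z of pin_tip in the frame of bore below -0.0675 m and angle between pin_tip's own z axis and vertical below 0.12 rad); the robot touches nothing.
It fails at once if pin and mixer pressed together with more than 75 N (pin jammed or shaft forced) (contact force between pin and mixer above 75 N).
It fails at once if a bystander (spare pin, tip box, dish, beaker, jar, pipette, rack) moved by more than 30 mm (distance of any of spare_mid, tipbox, dish, beaker, jar, pipette, rack from where it was at the start of the episode above 0.03 m).
It also fails if it takes over 67 s, if anything falls off the work surface, if the arm or the gripper's body presses on something with over 40 N, if the wrist force passes 120 N, or if a joint passes its speed limit or range.

## Working session

There is one attempt and no reset: what is moved stays moved. The work goes in short steps, Python scripts to look and compute and a tool call to move; the robot and the scene stay as the last step left them, time stands still between calls to the robot, and variables do not carry over. Pictures are saved under pics/ and viewed, and the job is handed in when it is done.

Besides the shell and the picture viewer there is one more tool, called after "Call:" as a command line: name --argument value ..., lists and objects as JSON in quotes. jog_arm: Moves the arm, as the interface text tells. Its arguments: {"type":"object","properties":{"motion":{"type":"array"},"gripper":{"type":"number"},"newtons":{"type":"number"}},"required":["motion"]}

```bash
ls; mkdir -p pics
python3 - <<'E'
from station import arm
import cv2, json
s=arm.get_state(); print(s)
for n in ["scene","side","wrist"]:
    print(n,arm.camera_model(n))
    cv2.imwrite(f"pics/a_{n}.png",cv2.cvtColor(arm.grab_frame(n),cv2.COLOR_RGB2BGR))
E
```

```text
pics
{'t': 0.0, 'q': array([ 2.88119904e-01,  3.59362816e-01,  1.10208448e-02, -3.51749069e-04,
       -1.22408938e+00, -2.88076257e-01]), 'qd': array([-5.19425369e-04, -4.97068887e-04,  1.22800482e-03,  4.73511217e-04,
       -3.70594930e-04, -4.18659082e-05]), 'joint_efforts': array([-8.00930356e-04, -5.82726967e+01,  2.93058443e+01,  6.99745238e+00,
        6.93249181e-03, -2.06530804e-04]), 'eef_pos': array([ 6.74510685e-01, -1.69643942e-05,  2.36621404e-01]), 'ee_rot': array([ 0.08855647,  1.56912819, -3.05311234]), 'force': array([ 0.93724194, -0.34332443, -1.13232789]), 'moment': array([ 0.02551305, -0.01582634, -0.02503329]), 'width': 0.08776318867868232}
scene {'camera_matrix': array([[452.74528415,   0.        , 284.49446515],
       [  0.        , 452.74528415, 215.55623882],
       [  0.        ,   0.        ,   1.        ]]), 'eye': array([1.21048303, 0.27927315, 1.14168906]), 'attitude': array([-2.55323516, -0.00581574,  2.02249297])}
side {'camera_matrix': array([[472.58096756,   0.        , 274.59642543],
       [  0.        , 472.58096756, 206.21214032],
       [  0.        ,   0.        ,   1.        ]]), 'eye': array([-0.09118344, -0.9822312 ,  0.90466648]), 'attitude': array([-2.15132556, -0.00750714, -0.61142817])}
wrist {'camera_matrix': array([[301.13667035,   0.        , 273.91090501],
       [  0.        , 301.13667035, 211.72686552],
       [  0.        ,   0.        ,   1.        ]]), 'eye': array([ 0.67632266, -0.07218   ,  0.38466896]), 'attitude': array([ 2.86915135e+00, -1.83489501e-03,  3.14054527e+00])}
```

View pics/a_scene.png

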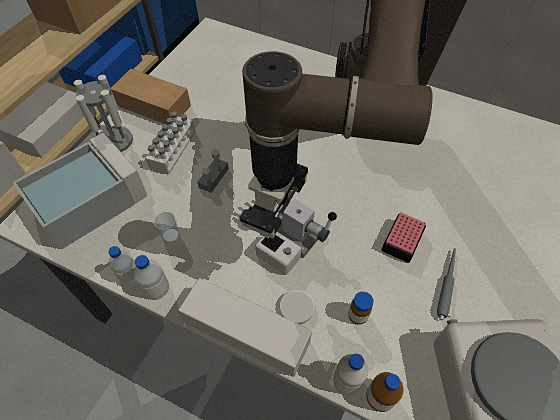

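View pics/a_side.png

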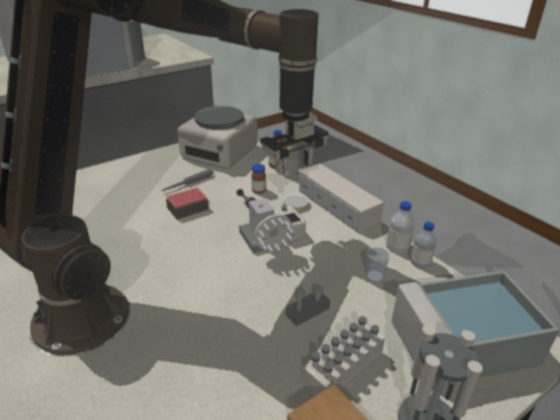

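View pics/a_wrist.png

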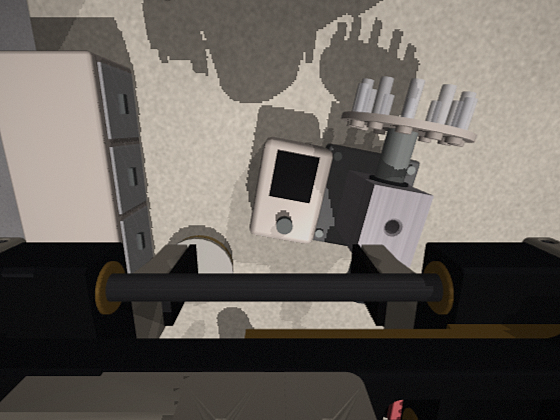

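```bash
cat > h.py <<'E'
import numpy as np, cv2
from scipy.spatial.transform import Rotation as R
def Rm(rpy): return R.from_euler('xyz',rpy).as_matrix()
def onz(m,uv,z):
    K=m['camera_matrix'];d=Rm(m['attitude'])@np.linalg.inv(K)@np.array([uv[0],uv[1],1.])
    e=np.array(m['eye']);return e+d*(z-e[2])/d[2]
def proj(m,p):
    c=m['camera_matrix']@(Rm(m['attitude']).T@(np.array(p)-m['eye']));return c[:2]/c[2]
def tri(obs):
    A=np.zeros((3,3));b=np.zeros(3)
    for m,uv in obs:
        d=Rm(m['attitude'])@np.linalg.inv(m['camera_matrix'])@np.array([uv[0],uv[1],1.]);d/=np.linalg.norm(d)
        P=np.eye(3)-np.outer(d,d);A+=P;b+=P@m['eye']
    return np.linalg.solve(A,b)
def save(img,name,crop=None,s=1):
    if crop: x0,y0,x1,y1=crop;img=img[y0:y1,x0:x1]
    img=cv2.resize(img,None,fx=s,fy=s,interpolation=cv2.INTER_CUBIC)
    cv2.imwrite('pics/'+name,cv2.cvtColor(img,cv2.COLOR_RGB2BGR))
E
python3 - <<'E'
from h import *
from station import arm
for n,c in [("scene",(180,130,350,280)),("side",(220,170,360,330))]:
    im=cv2.cvtColor(cv2.imread(f"pics/a_{n}.png"),cv2.COLOR_BGR2RGB)
    save(im,f"a_{n}_c.png",c,4 if n=='scene' else 3.7)
w=arm.camera_model("wrist")
for uv in [(394,227)]: print(onz(w,uv,.125))
print([onz(w,p,.125) for p in [(366,176),(431,194),(412,260)]])
E
```

```text
[0.56684017 0.01498246 0.125     ]
[array([ 0.59610024, -0.031657  ,  0.125     ]), array([ 0.53744416, -0.01562678,  0.125     ]), array([0.54646661, 0.0476331 , 0.125     ])]
```

View pics/a_scene_c.png

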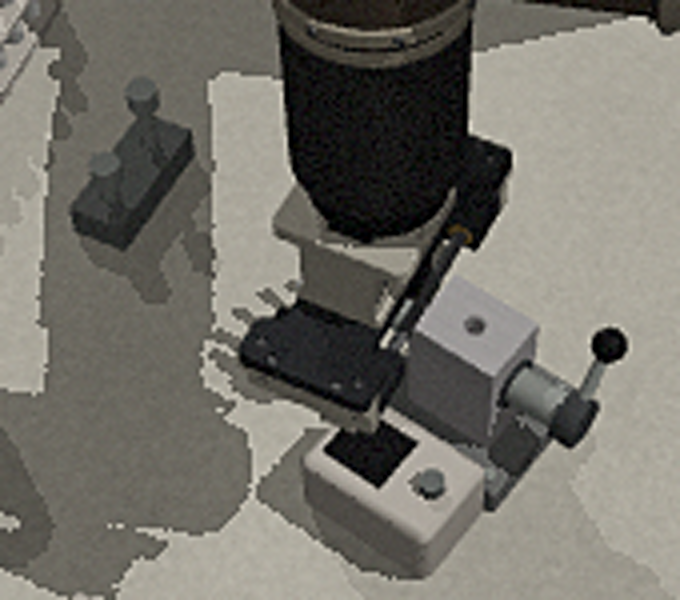

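View pics/a_side_c.png

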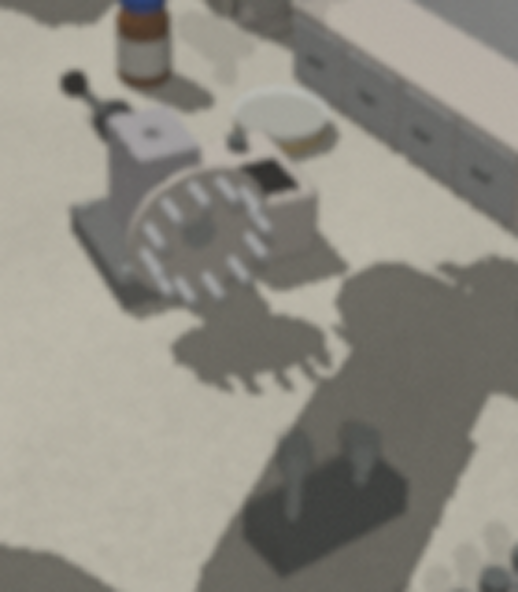

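Run:
```python
from h import *
from station import arm
S=arm.camera_model("scene");D=arm.camera_model("side")
def sc(u,v): return (180+(u+.5)/4-.5,130+(v+.5)/4-.5)
def sd(u,v): return (220+(u+.5)/3.7-.5,170+(v+.5)/3.7-.5)
print('bore',tri([(S,sc(475,325)),(D,sd(152,132))]), onz(S,sc(475,325),.125), onz(D,sd(152,132),.125))
print('rear/left',tri([(S,sc(142,97)),(D,sd(295,447))]),onz(S,sc(142,97),.084),onz(D,sd(295,447),.084))
print('front/right',tri([(S,sc(105,170)),(D,sd(362,440))]),onz(S,sc(105,170),.06),onz(D,sd(362,440),.06))
print('ball',tri([(S,sc(609,345)),(D,sd(75,83))]))
```

```text
bore [0.56568072 0.01598075 0.12382971] [0.56723606 0.01572188 0.125     ] [0.56425331 0.01543332 0.125     ]
rear/left [ 0.46226619 -0.31280775  0.0869201 ] [ 0.46122218 -0.31530369  0.084     ] [ 0.46340187 -0.30937252  0.084     ]
front/right [ 0.52123538 -0.31385489  0.06274836] [ 0.52047853 -0.31628768  0.06      ] [ 0.52233842 -0.31064842  0.06      ]
ball [0.54662439 0.10532595 0.13220225]
```

```bash
cat >> h.py <<'E'
def delta(s,target):
    return Rm(s['ee_rot']).T@(np.array(target)-s['eef_pos'])
E
python3 - <<'E'
from h import *
from station import arm
s=arm.get_state();print(Rm(s['ee_rot']).round(3))
print(delta(s,[0.49,-0.265,0.238]))
E
```

```text
[[-0.001 -0.    -1.   ]
 [-0.    -1.     0.   ]
 [-1.     0.     0.001]]
[-0.00089545  0.26499672  0.18463541]
```

Call:
jog_arm --motion '[{"dy":0.03,"dz":0.02},{"dy":0.06,"dz":0.042},{"dy":0.09,"dz":0.063},{"dy":0.12,"dz":0.084},{"dy":0.15,"dz":0.105},{"dy":0.18,"dz":0.126},{"dy":0.21,"dz":0.147},{"dy":0.24,"dz":0.168},{"dy":0.265,"dz":0.185},{"dy":0.265,"dz":0.185},{"dy":0.265,"dz":0.185},{"dy":0.265,"dz":0.185}]' --gripper 0.05

```text
invalid input
```

Run:
```python
from h import *
from station import arm
import pickle
m=arm.camera_model("wrist");s=arm.get_state()
f={n:arm.grab_frame(n) for n in ["wrist","scene"]}
pickle.dump((m,s),open('b.pkl','wb'))
save(f['wrist'],'b_wrist.png',None,1.4);save(f['scene'],'b_scene.png',(230,180,350,280),6)
print(s['t'],s['eef_pos'],s['force'],m)
```

```text
0.15 [ 6.74656658e-01 -1.90790036e-05  2.36847189e-01] [0.16915805 0.35654837 0.5932762 ] {'camera_matrix': array([[301.13667035,   0.        , 273.91090501],
       [  0.        , 301.13667035, 211.72686552],
       [  0.        ,   0.        ,   1.        ]]), 'eye': array([ 0.67635933, -0.07218243,  0.38479068]), 'attitude': array([ 2.86914452e+00, -1.61478473e-03,  3.14056585e+00])}
```

View pics/b_wrist.png

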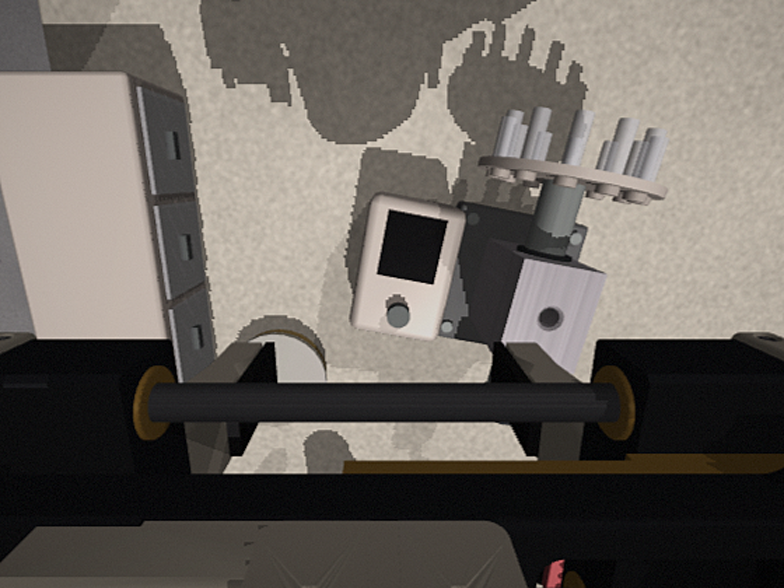

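View pics/b_scene.png

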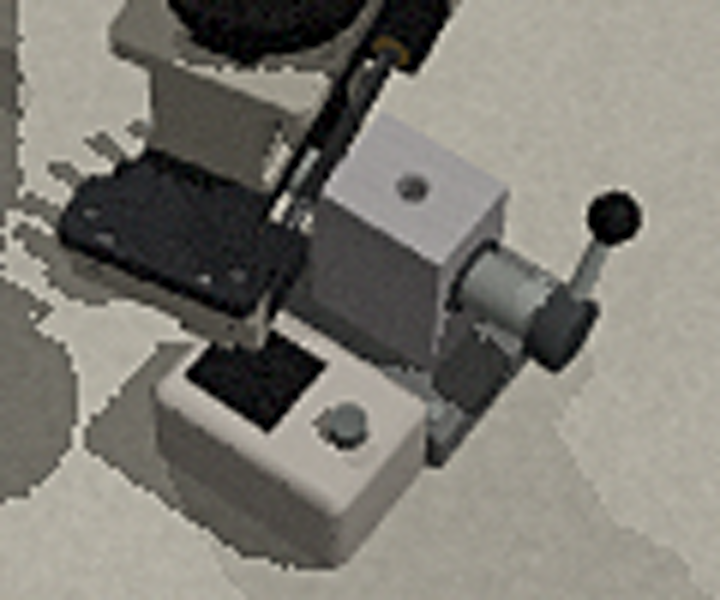

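Call:
jog_arm --motion '[{"dx":0,"dy":0.03,"dz":0.02,"twist":0},{"dx":0,"dy":0.06,"dz":0.042,"twist":0},{"dx":0,"dy":0.09,"dz":0.063,"twist":0},{"dx":0,"dy":0.12,"dz":0.084,"twist":0},{"dx":0,"dy":0.15,"dz":0.105,"twist":0},{"dx":0,"dy":0.18,"dz":0.126,"twist":0},{"dx":0,"dy":0.21,"dz":0.147,"twist":0},{"dx":0,"dy":0.24,"dz":0.168,"twist":0},{"dx":0,"dy":0.265,"dz":0.185,"twist":0},{"dx":0,"dy":0.265,"dz":0.185,"twist":0},{"dx":0,"dy":0.265,"dz":0.185,"twist":0},{"dx":0,"dy":0.265,"dz":0.185,"twist":0}]' --gripper 0.05

```text
t: 1.25
eef_pos: [0.49, -0.2651, 0.2376]
ee_rot: [-3.045, 1.57, 0.096]
force: [1.1, -0.7, 0.7]
width: 0.05
```

```bash
cat > look.py <<'E'
from h import *
from station import arm
import pickle,sys
# usage look.py tag cam[:x0,y0,x1,y1,s] ...
tag=sys.argv[1]
s=arm.get_state();print(s['t'],s['eef_pos'].round(4),s['ee_rot'].round(3),'F',s['force'].round(2),'w',round(s['width'],4))
for a in sys.argv[2:]:
    n,_,c=a.partition(':');m=arm.camera_model(n);im=arm.grab_frame(n)
    pickle.dump((m,s,im),open(f'{tag}_{n}.pkl','wb'))
    if c: v=c.split(',');save(im,f'{tag}_{n}.png',tuple(map(int,v[:4])),float(v[4]))
    else: save(im,f'{tag}_{n}.png',None,1.4)
E
python3 look.py c wrist scene:220,180,360,280,5
```

```text
1.25 [ 0.49   -0.2651  0.2376] [-3.045  1.57   0.096] F [ 1.13 -0.71  0.69] w 0.05
```

View pics/c_wrist.png

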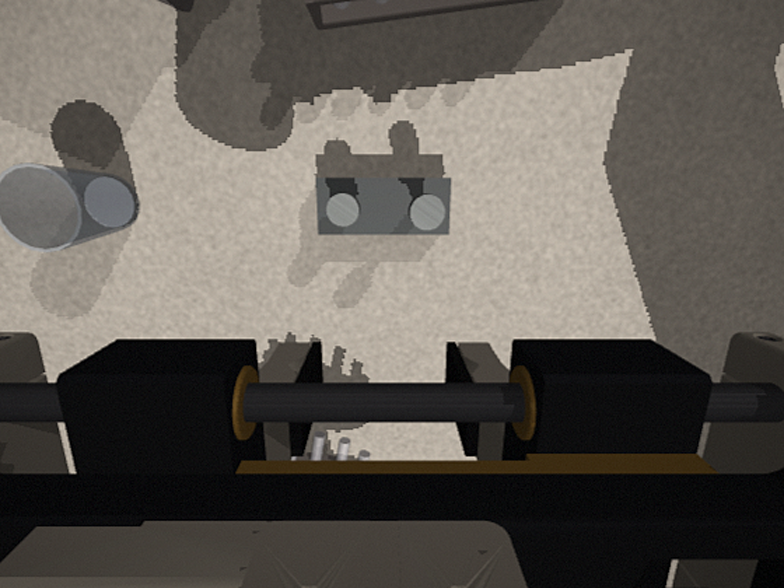

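View pics/c_scene.png

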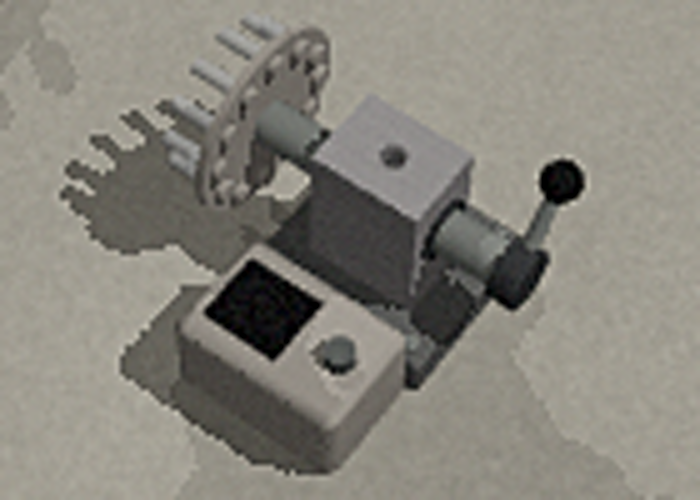

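Run:
```python
from h import *
import pickle
m,s,_=pickle.load(open('c_wrist.pkl','rb'))
f=lambda u,v:((u+.5)/1.4-.5,(v+.5)/1.4-.5)
L=onz(m,f(427.5,212),.093);print('long',L,'spare',onz(m,f(342.5,210.5),.069))
print('delta',delta(s,[L[0],L[1],.2376]))
S,_,_=pickle.load(open('c_scene.pkl','rb'))
g=lambda u,v:(220+(u+.5)/5-.5,180+(v+.5)/5-.5)
c=[onz(S,g(*p),.125) for p in [(373,95),(474,158),(418,222),(312,165)]]
for a in c: print(a[:2])
print('mean',np.mean(c,0),'bore',onz(S,g(394,156),.125))
for i in range(4):
  d=c[(i+1)%4]-c[i];print(np.hypot(*d[:2]),np.arctan2(d[1],d[0]))
```

```text
long [ 0.46159041 -0.31537562  0.093     ] spare [ 0.52186551 -0.31477492  0.069     ]
delta [3.64422674e-05 5.02976777e-02 2.84114551e-02]
[ 0.53499701 -0.01199361]
[0.54903247 0.05529759]
[0.60001382 0.04512928]
[ 0.59191413 -0.02177037]
mean [0.56898936 0.01666572 0.125     ] bore [0.56698218 0.01567895 0.125     ]
0.06873936918691412 1.365166574379793
0.051985507821490494 -0.19686815058667148
0.06738819882711625 -1.69128209770982
0.057750705233619554 2.971480906556222
```

Call:
jog_arm --motion '[{"dx":0,"dy":0.026,"dz":0.014,"twist":0},{"dx":0.02,"dy":0.0503,"dz":0.0284,"twist":0},{"dx":0.05,"dy":0.0503,"dz":0.0284,"twist":0},{"dx":0.08,"dy":0.0503,"dz":0.0284,"twist":0},{"dx":0.1,"dy":0.0503,"dz":0.0284,"twist":0},{"dx":0.12,"dy":0.0503,"dz":0.0284,"twist":0},{"dx":0.12,"dy":0.0503,"dz":0.0284,"twist":0}]' --gripper 0.04

```text
t: 1.93
eef_pos: [0.4599, -0.3136, 0.1135]
ee_rot: [-0.392, 1.564, 2.75]
force: [-0.8, 0.8, 0.0]
width: 0.0398
```

```bash
python3 look.py d wrist
```

```text
1.9333 [ 0.4599 -0.3136  0.1135] [-0.392  1.564  2.75 ] F [-0.83  0.83  0.05] w 0.0398
```

View pics/d_wrist.png

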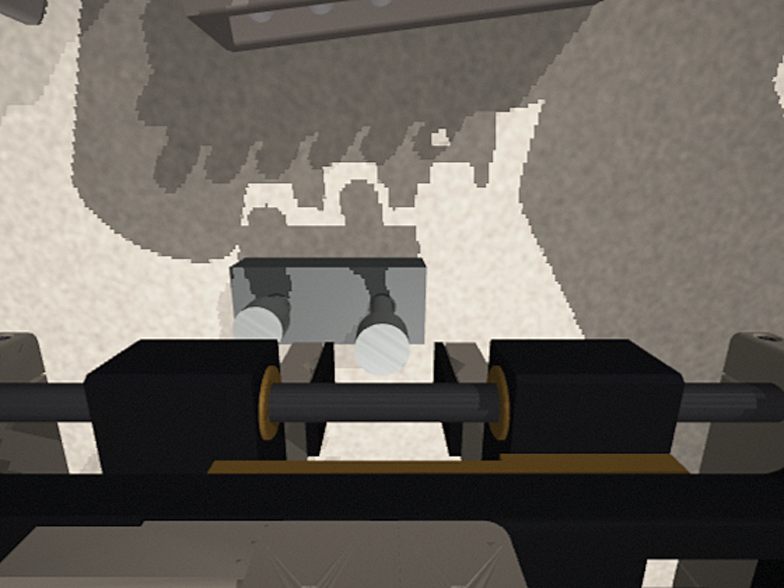

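Run:
```python
from h import *
from station import arm
import pickle
m,s,_=pickle.load(open('d_wrist.pkl','rb'))
f=lambda u,v:((u+.5)/1.4-.5,(v+.5)/1.4-.5)
L=onz(m,f(382.5,349),.093);print('long',L)
s=arm.get_state();print(s['eef_pos'],s['ee_rot'],Rm(s['ee_rot']).round(4),delta(s,[L[0],L[1],.08]))
```

```text
long [ 0.46177182 -0.31526245  0.093     ]
[ 0.46094536 -0.31419887  0.11570384] [-0.29848877  1.56632814  2.84429796] [[-0.0043  0.0012 -1.    ]
 [ 0.0013 -1.     -0.0012]
 [-1.     -0.0013  0.0043]] [ 0.03569856  0.00111148 -0.00097766]
```

Call:
jog_arm --motion '[{"dx":0.01,"dy":0,"dz":0,"twist":0},{"dx":0.02,"dy":0,"dz":0,"twist":0},{"dx":0.03,"dy":0,"dz":0,"twist":0},{"dx":0.036,"dy":0,"dz":0,"twist":0},{"dx":0.0376,"dy":0,"dz":0,"twist":0},{"dx":0.0376,"dy":0,"dz":0,"twist":0},{"dx":0.0376,"dy":0,"dz":0,"twist":0},{"dx":0.0376,"dy":0,"dz":0,"twist":0}]' --gripper 0.04

```text
t: 2.65
eef_pos: [0.4619, -0.3155, 0.0804]
ee_rot: [2.707, 1.57, -0.435]
force: [0.5, 0.1, 0.6]
width: 0.0398
```

Call:
jog_arm --motion '[{"dx":0,"dy":0,"dz":0,"twist":0},{"dx":0,"dy":0,"dz":0,"twist":0},{"dx":0,"dy":0,"dz":0,"twist":0},{"dx":0,"dy":0,"dz":0,"twist":0},{"dx":0,"dy":0,"dz":0,"twist":0},{"dx":0,"dy":0,"dz":0,"twist":0}]' --gripper 0.015 --newtons 30

```text
t: 3.15
eef_pos: [0.4616, -0.3154, 0.0802]
ee_rot: [2.41, 1.57, -0.732]
force: [-1.1, -0.4, 2.2]
width: 0.0231
```

Call:
jog_arm --motion '[{"dx":-0.015,"dy":0,"dz":0,"twist":0},{"dx":-0.04,"dy":0,"dz":0,"twist":0},{"dx":-0.07,"dy":0,"dz":0,"twist":0},{"dx":-0.1,"dy":0,"dz":0,"twist":0},{"dx":-0.13,"dy":-0.01,"dz":-0.003,"twist":0},{"dx":-0.155,"dy":-0.035,"dz":-0.011,"twist":0},{"dx":-0.17,"dy":-0.065,"dz":-0.021,"twist":0},{"dx":-0.18,"dy":-0.1,"dz":-0.032,"twist":0},{"dx":-0.18,"dy":-0.135,"dz":-0.043,"twist":0},{"dx":-0.18,"dy":-0.17,"dz":-0.054,"twist":0},{"dx":-0.18,"dy":-0.205,"dz":-0.065,"twist":0},{"dx":-0.18,"dy":-0.24,"dz":-0.076,"twist":0},{"dx":-0.18,"dy":-0.27,"dz":-0.086,"twist":0},{"dx":-0.18,"dy":-0.295,"dz":-0.094,"twist":0},{"dx":-0.18,"dy":-0.315,"dz":-0.1,"twist":0},{"dx":-0.18,"dy":-0.326,"dz":-0.1035,"twist":0},{"dx":-0.18,"dy":-0.331,"dz":-0.1054,"twist":0},{"dx":-0.18,"dy":-0.331,"dz":-0.1054,"twist":0},{"dx":-0.18,"dy":-0.331,"dz":-0.1054,"twist":0},{"dx":-0.18,"dy":-0.331,"dz":-0.1054,"twist":0}]'

```text
t: 4.82
eef_pos: [0.5666, 0.0147, 0.2599]
ee_rot: [0.365, 1.57, -2.778]
force: [-0.5, -0.7, -1.9]
width: 0.0229
```

```bash
python3 look.py e wrist scene:220,150,360,270,5 side:240,130,340,250,5
```

```text
4.8167 [0.5666 0.0147 0.2599] [ 0.365  1.57  -2.778] F [-0.46 -0.67 -1.86] w 0.0229
```

View pics/e_wrist.png

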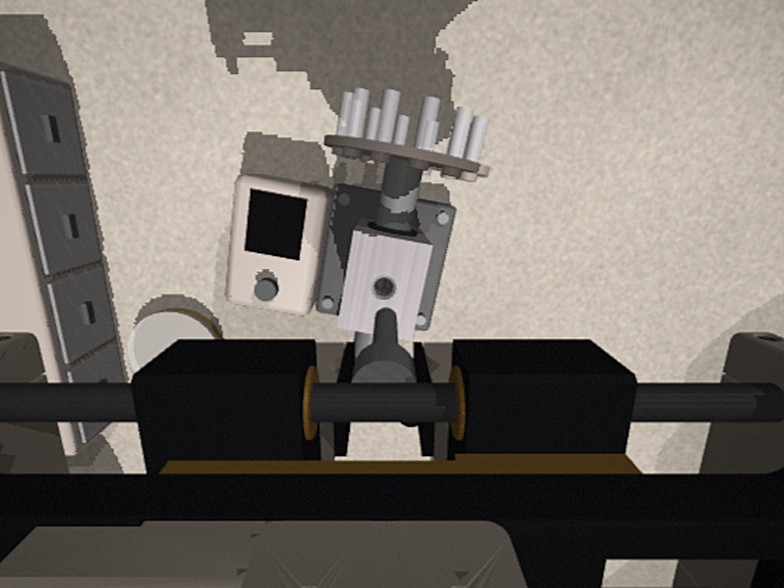

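View pics/e_scene.png

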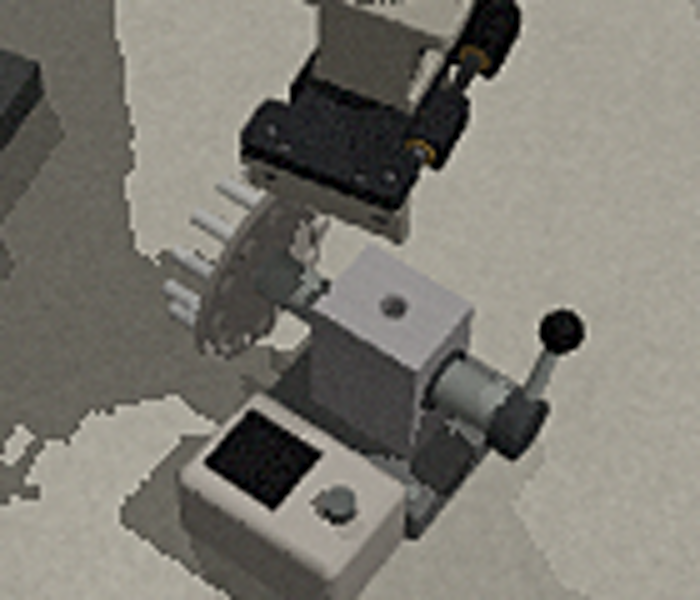

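View pics/e_side.png

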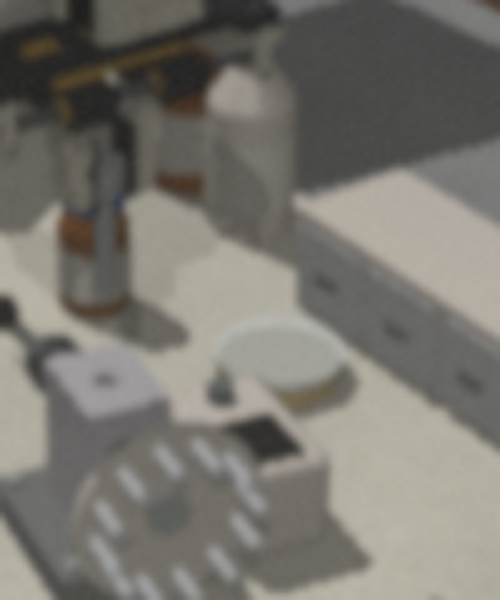

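Run:
```python
from h import *
from station import arm
import pickle
m,s,im=pickle.load(open('e_wrist.pkl','rb'))
f=lambda u,v:((u+.5)/1.4-.5,(v+.5)/1.4-.5)
print('bore',onz(m,f(384,288),.125));print('foot pred px',(proj(m,[.567,.015,.185])+.5)*1.4-.5, (proj(m,[.567,.0155,.125])+.5)*1.4-.5)
save(im,'e_wc.png',(235,180,315,300),5)
print(arm.get_state()['eef_pos'])
```

```text
bore [0.56785531 0.01537405 0.125     ]
foot pred px [385.68778361 314.28943124] [385.23488171 288.17364943]
[0.56677853 0.01478231 0.26009634]
```

View pics/e_wc.png

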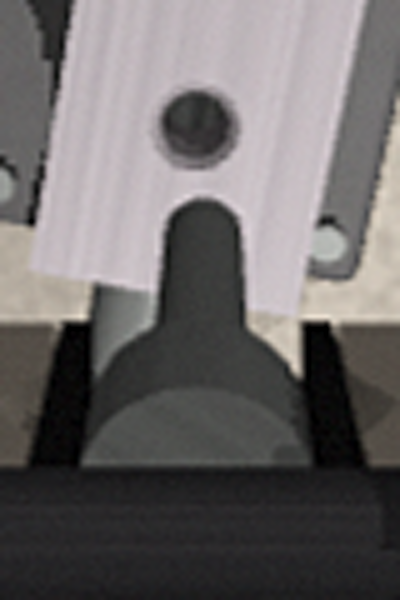

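Run:
```python
from h import *
import pickle
from scipy.optimize import least_squares
m,s,im=pickle.load(open('e_wrist.pkl','rb'))
print('bore',onz(m,(274.4,205.2),.125))
for p in [[.567,.015-.006,.191],[.567,.015-.0035,.185],[.561,.015,.191],[.573,.015,.191]]: 
    q=proj(m,p); print(((q-[235,180])+.5)*5-.5)
print(onz(m,(275,207),.185))
```

```text
bore [0.5676054 0.0150028 0.125    ]
[203.92695783 198.1570099 ]
[203.72866236 202.23958645]
[243.50695782 235.91179118]
[164.3911123  236.06892251]
[0.56725829 0.00105337 0.185     ]
```

Call:
jog_arm --motion '[{"dx":0.015,"dy":0,"dz":-0.0005,"twist":0},{"dx":0.035,"dy":0,"dz":-0.0005,"twist":0},{"dx":0.048,"dy":0,"dz":-0.0005,"twist":0},{"dx":0.054,"dy":0,"dz":-0.0005,"twist":0},{"dx":0.057,"dy":0,"dz":-0.0005,"twist":0},{"dx":0.06,"dy":0,"dz":-0.0005,"twist":0},{"dx":0.063,"dy":0,"dz":-0.0005,"twist":0},{"dx":0.066,"dy":0,"dz":-0.0005,"twist":0},{"dx":0.068,"dy":0,"dz":-0.0005,"twist":0},{"dx":0.068,"dy":0,"dz":-0.0005,"twist":0}]'

```text
t: 5.8
eef_pos: [0.5675, 0.0157, 0.1918]
ee_rot: [1.173, 1.571, -1.968]
force: [0.2, 0.3, -2.2]
width: 0.0229
```

No contact; continue down.

Call:
jog_arm --motion '[{"dx":0.003,"dy":0,"dz":0,"twist":0},{"dx":0.006,"dy":0,"dz":0,"twist":0},{"dx":0.009,"dy":0,"dz":0,"twist":0},{"dx":0.012,"dy":0,"dz":0,"twist":0},{"dx":0.0145,"dy":0,"dz":0,"twist":0},{"dx":0.0145,"dy":0,"dz":0,"twist":0},{"dx":0.0145,"dy":0,"dz":0,"twist":0}]'

```text
t: 6.38
eef_pos: [0.5674, 0.0156, 0.1772]
ee_rot: [0.413, 1.57, -2.729]
force: [0.5, -0.3, -2.0]
width: 0.0233
```

```bash
python3 look.py f scene:220,150,360,270,5
```

```text
6.3833 [0.5674 0.0156 0.1772] [ 0.413  1.57  -2.729] F [ 0.51 -0.3  -1.96] w 0.0233
```

View pics/f_scene.png

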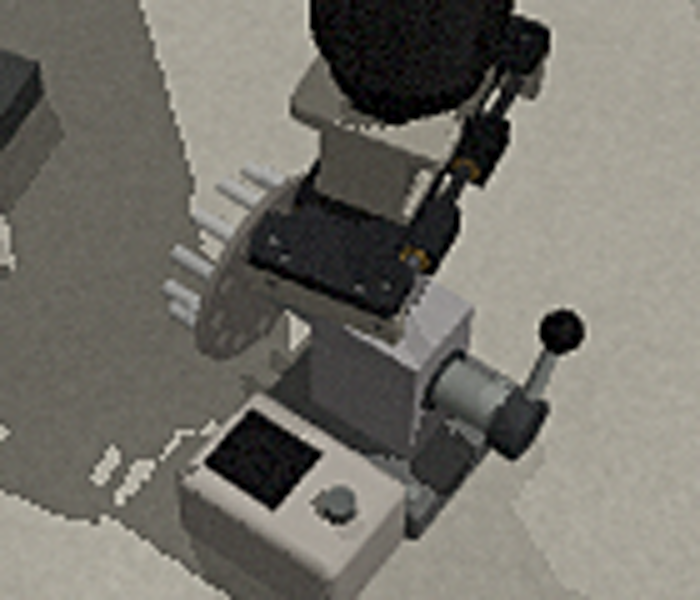

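Call:
jog_arm --motion '[{"dx":0,"dy":0,"dz":0,"twist":0},{"dx":0,"dy":0,"dz":0,"twist":0},{"dx":0,"dy":0,"dz":0,"twist":0},{"dx":0,"dy":0,"dz":0,"twist":0},{"dx":0,"dy":0,"dz":0,"twist":0},{"dx":0,"dy":0,"dz":0,"twist":0},{"dx":0,"dy":0,"dz":0,"twist":0},{"dx":0,"dy":0,"dz":0,"twist":0},{"dx":-0.01,"dy":0,"dz":0,"twist":0},{"dx":-0.03,"dy":0,"dz":0,"twist":0},{"dx":-0.06,"dy":0,"dz":0,"twist":0},{"dx":-0.08,"dy":0,"dz":0,"twist":0},{"dx":-0.08,"dy":0,"dz":0,"twist":0},{"dx":-0.08,"dy":0,"dz":0,"twist":0}]' --gripper 0.06

```text
t: 7.6
eef_pos: [0.5681, 0.0159, 0.2595]
ee_rot: [-2.816, 1.567, 0.326]
force: [-0.4, 0.1, -0.1]
width: 0.0598
```

```bash
python3 look.py g wrist scene:220,150,360,270,5
```

```text
7.6 [0.5681 0.0159 0.2595] [-2.816  1.567  0.326] F [-0.41  0.13 -0.12] w 0.0598
```

View pics/g_scene.png

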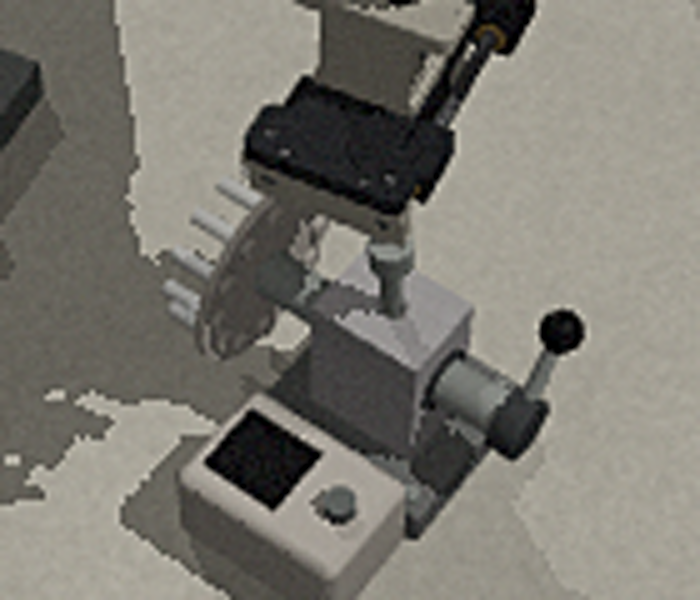

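View pics/g_wrist.png

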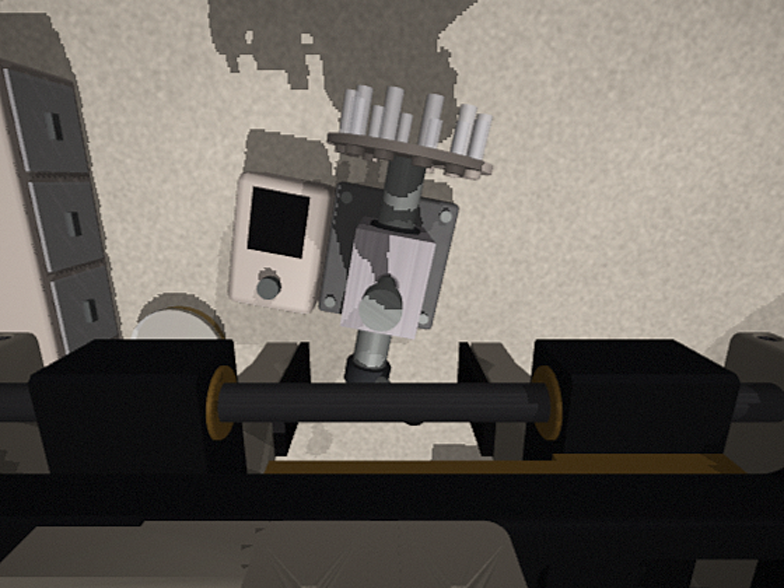

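Run:
```python
from h import *
from station import arm
import pickle
from scipy.optimize import least_squares
m,s,im=pickle.load(open('e_wrist.pkl','rb'))
h=lambda u,v:(235+(u+.5)/5-.5,180+(v+.5)/5-.5)
for a,b in [((75,0),(30,270)),((365,0),(300,315)),((30,270),(300,315))]:
    d=onz(m,h(*b),.125)-onz(m,h(*a),.125);print(np.arctan2(d[1],d[0]),np.hypot(d[0],d[1]))
S=arm.camera_model('scene');D=arm.camera_model('side')
ps=(332.0,215.6);pd=(239.9,192.1)
print('tri',tri([(S,ps),(D,pd)]))
def ball(x):
    y,t=x;c,n=np.cos(y),np.sin(y);l=np.array([.06*np.sin(t),.085])
    return np.array([.5675+c*l[0]-n*l[1],.0153+n*l[0]+c*l[1],.085+.06*np.cos(t)])
r=least_squares(lambda x:np.r_[proj(S,ball(x))-ps,proj(D,ball(x))-pd],[-.17,-.6]);print(r.x,r.fun,ball(r.x))
for y in (-.15,-.17,-.19,-.2):
  r=least_squares(lambda x:np.r_[proj(S,ball([y,x[0]]))-ps,proj(D,ball([y,x[0]]))-pd],[-.6]);print(y,r.x,r.fun,ball([y,r.x[0]]))
```

```text
1.3840309582874792 0.05513719855786032
1.3960883207759247 0.06474642906713449
2.9637420335856786 0.05478080767325208
tri [0.54614246 0.10514262 0.13248474]
[-0.17309989 -0.65418348] [ 0.08046436 -0.00396335 -0.00373984 -0.05530155] [0.54617506 0.10531821 0.1326127 ]
-0.15 [-0.62247986] [-0.05646075 -0.49731853 -0.0448115  -0.20878706] [0.54561196 0.10457335 0.1337461 ]
-0.17 [-0.65000165] [ 0.06296837 -0.07212677 -0.01106519 -0.07523675] [0.54609267 0.10521793 0.13276497]
-0.19 [-0.67657564] [0.17066862 0.37781873 0.04627182 0.04951627] [0.54666146 0.10586534 0.13178328]
-0.2 [-0.68949626] [0.21970178 0.61149941 0.08396941 0.10832414] [0.54697881 0.10618865 0.13129399]
```

Call:
jog_arm --motion '[{"dx":0,"dy":-0.02,"dz":0.003,"twist":5},{"dx":0,"dy":-0.045,"dz":0.006,"twist":10.1},{"dx":0,"dy":-0.07,"dz":0.01,"twist":10.1},{"dx":0,"dy":-0.084,"dz":0.0125,"twist":10.1},{"dx":0.02,"dy":-0.0882,"dz":0.0125,"twist":10.1},{"dx":0.04,"dy":-0.0882,"dz":0.0125,"twist":10.1},{"dx":0.06,"dy":-0.0882,"dz":0.0125,"twist":10.1},{"dx":0.07,"dy":-0.0882,"dz":0.0125,"twist":10.1},{"dx":0.07,"dy":-0.0882,"dz":0.0125,"twist":10.1},{"dx":0.07,"dy":-0.0882,"dz":0.0125,"twist":10.1},{"dx":0.07,"dy":-0.0882,"dz":0.0125,"twist":10.1}]' --gripper 0.05

```text
t: 8.62
eef_pos: [0.5556, 0.1039, 0.1884]
ee_rot: [-2.923, 1.57, 0.042]
force: [-0.3, -0.4, 0.3]
width: 0.0498
```

```bash
python3 look.py i wrist scene:220,150,360,270,5; python3 -c "
from h import *
from station import arm
s=arm.get_state();print(delta(s,[.5551,.1037,.1375]),Rm(s['ee_rot']).round(3))"
```

```text
8.6167 [0.5556 0.1039 0.1884] [-2.923  1.57   0.042] F [-0.34 -0.44  0.29] w 0.0498
[0.05113883 0.00043651 0.0005653 ] [[ 0.002 -0.175 -0.984]
 [ 0.001 -0.984  0.175]
 [-1.    -0.001 -0.002]]
```

View pics/i_scene.png

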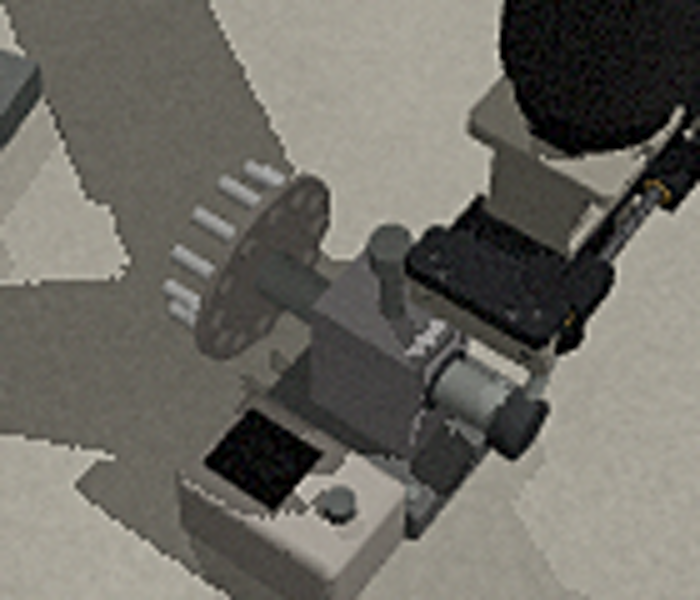

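View pics/i_wrist.png

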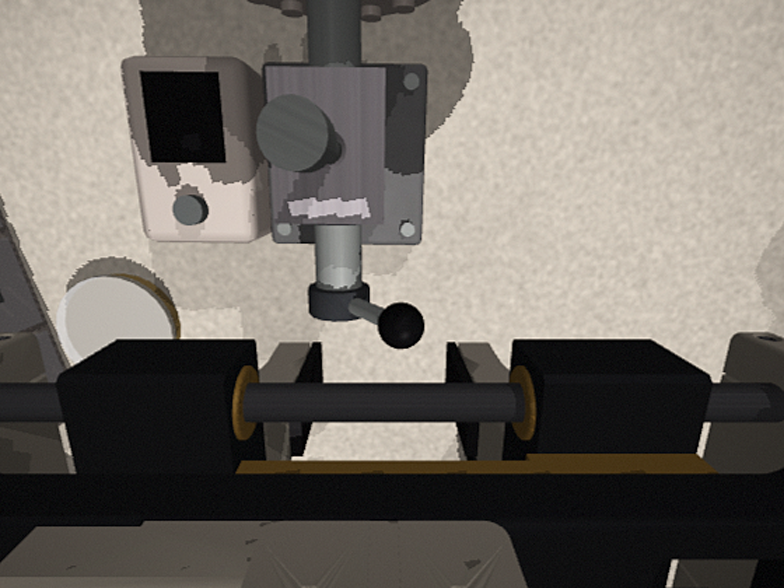

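Run:
```python
from h import *
import pickle
m,s,im=pickle.load(open('i_wrist.pkl','rb'))
f=lambda u,v:((u+.5)/1.4-.5,(v+.5)/1.4-.5)
b=onz(m,f(401,326),.1325);print(b,delta(s,b)); print(onz(m,f(291,132),.187))
```

```text
[0.54845908 0.10586212 0.1325    ] [ 0.05585369 -0.0006699   0.00745466]
[0.57196245 0.01274131 0.187     ]
```

Call:
jog_arm --motion '[{"dx":0.012,"dy":0,"dz":0,"twist":0},{"dx":0.025,"dy":0,"dz":0,"twist":0},{"dx":0.038,"dy":0,"dz":0,"twist":0},{"dx":0.047,"dy":0,"dz":0,"twist":0},{"dx":0.051,"dy":0,"dz":0,"twist":0},{"dx":0.051,"dy":0,"dz":0,"twist":0},{"dx":0.051,"dy":0,"dz":0,"twist":0},{"dx":0.051,"dy":0,"dz":0,"twist":0}]'

```text
t: 9.38
eef_pos: [0.5555, 0.1041, 0.1373]
ee_rot: [-2.622, 1.569, 0.343]
force: [0.4, 0.5, 0.2]
width: 0.0501
```

```bash
python3 look.py j wrist
python3 - <<'E'
import numpy as np
t0=-.655
for d in [0,.1,.2,.3,.4,.5,.6,.7,.8,.9,1.,1.1,1.2,1.3]:
    print(d, round(60*(np.sin(t0+d)-np.sin(t0)),1), round(60*(np.cos(t0+d)-np.cos(t0)),1))
E
```

```text
9.3833 [0.5555 0.1041 0.1373] [-2.622  1.569  0.343] F [0.4  0.52 0.24] w 0.0501
0 0.0 0.0
0.1 4.9 3.4
0.2 10.2 6.3
0.3 15.7 8.7
0.4 21.4 10.5
0.5 27.3 11.7
0.6 33.3 12.3
0.7 39.2 12.4
0.8 45.2 11.8
0.9 51.1 10.6
1.0 56.8 8.9
1.1 62.4 6.6
1.2 67.7 3.7
1.3 72.6 0.4
```

View pics/j_wrist.png

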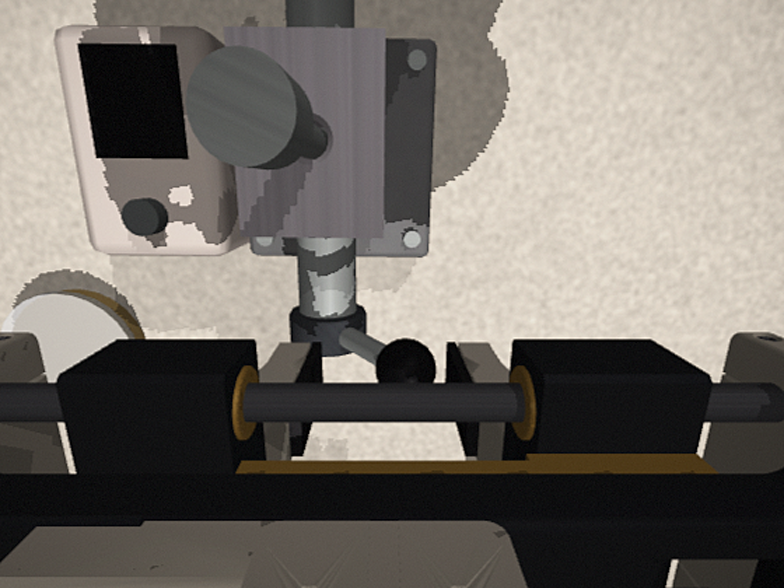

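Call:
jog_arm --motion '[{"dx":0,"dy":0,"dz":-0.003,"twist":0},{"dx":0,"dy":0,"dz":-0.0055,"twist":0},{"dx":-0.0018,"dy":0,"dz":-0.008,"twist":0},{"dx":-0.0034,"dy":0,"dz":-0.0105,"twist":0},{"dx":-0.005,"dy":0,"dz":-0.013,"twist":0},{"dx":-0.0063,"dy":0,"dz":-0.0155,"twist":0}]'

```text
t: 9.93
eef_pos: [0.5698, 0.101, 0.1431]
ee_rot: [0.339, 1.57, -2.979]
force: [-2.7, -0.2, 4.1]
width: 0.0499
```

```bash
python3 look.py k wrist
```

```text
9.9333 [0.5698 0.101  0.1431] [ 0.339  1.57  -2.979] F [-2.73 -0.21  4.11] w 0.0499
```

View pics/k_wrist.png

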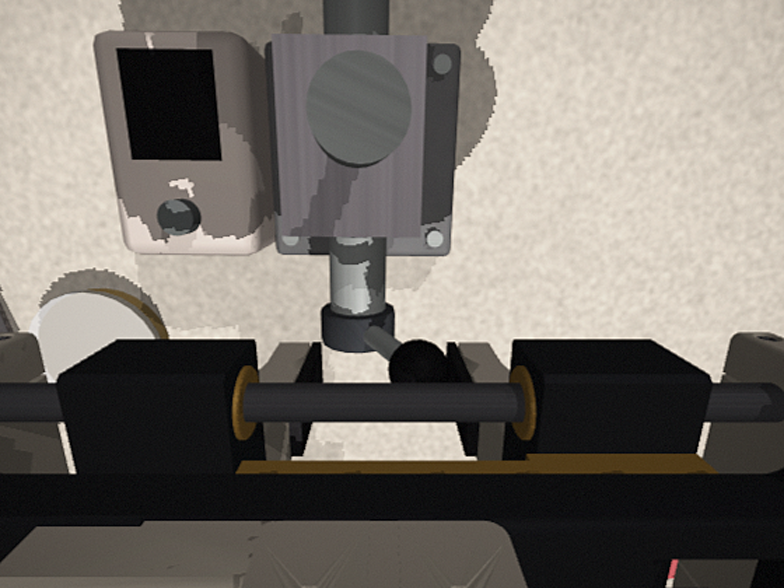

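Call:
jog_arm --motion '[{"dx":-0.0018,"dy":0,"dz":-0.003,"twist":0},{"dx":-0.0033,"dy":0,"dz":-0.006,"twist":0},{"dx":-0.0045,"dy":0,"dz":-0.009,"twist":0},{"dx":-0.0055,"dy":0,"dz":-0.012,"twist":0},{"dx":-0.0062,"dy":0,"dz":-0.015,"twist":0},{"dx":-0.0067,"dy":0,"dz":-0.017,"twist":0}]'

```text
t: 10.48
eef_pos: [0.5876, 0.0982, 0.1495]
ee_rot: [-2.802, 1.57, 0.163]
force: [-1.0, -0.0, 1.0]
width: 0.0499
```

```bash
python3 look.py l wrist
```

```text
10.4833 [0.5876 0.0982 0.1495] [-2.802  1.57   0.163] F [-1.01 -0.01  1.03] w 0.0499
```

View pics/l_wrist.png

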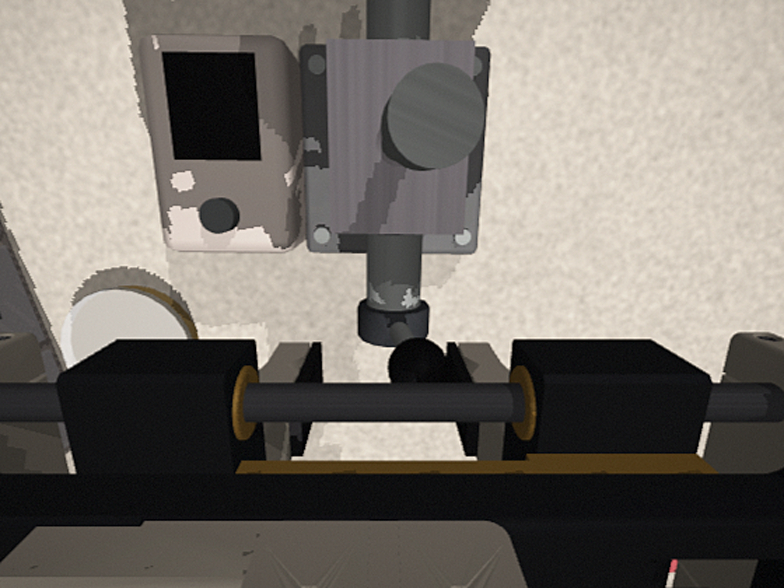

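Call:
jog_arm --motion '[{"dx":-0.0003,"dy":0,"dz":-0.0013,"twist":0},{"dx":-0.0005,"dy":0,"dz":-0.0026,"twist":0},{"dx":-0.0007,"dy":0,"dz":-0.0039,"twist":0},{"dx":-0.0008,"dy":0,"dz":-0.0052,"twist":0}]'

```text
t: 10.87
eef_pos: [0.5922, 0.0973, 0.1503]
ee_rot: [1.744, 1.571, -1.574]
force: [-1.7, 0.2, 1.0]
width: 0.0497
```

```bash
python3 look.py m1 wrist:80,20,400,330,1.5
```

```text
10.8667 [0.5922 0.0973 0.1503] [ 1.744  1.571 -1.574] F [-1.69  0.2   0.98] w 0.0497
```

View pics/m1_wrist.png

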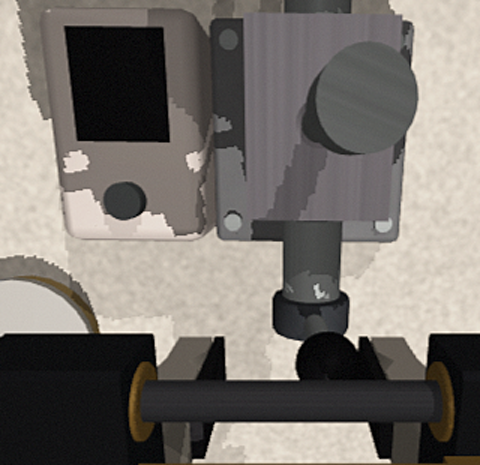

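Call:
jog_arm --motion '[{"dx":-0.0001,"dy":0,"dz":-0.0013,"twist":0},{"dx":-0.0001,"dy":0,"dz":-0.0026,"twist":0},{"dx":-0.0001,"dy":0,"dz":-0.0039,"twist":0},{"dx":-0.0001,"dy":0,"dz":-0.0052,"twist":0}]'

```text
t: 11.25
eef_pos: [0.5973, 0.0963, 0.1504]
ee_rot: [2.711, 1.571, -0.607]
force: [-0.9, -0.1, 1.2]
width: 0.0502
```

```bash
python3 look.py m2 wrist:80,20,400,330,1.5
```

```text
11.25 [0.5973 0.0963 0.1504] [ 2.711  1.571 -0.607] F [-0.9  -0.11  1.17] w 0.0502
```

View pics/m2_wrist.png

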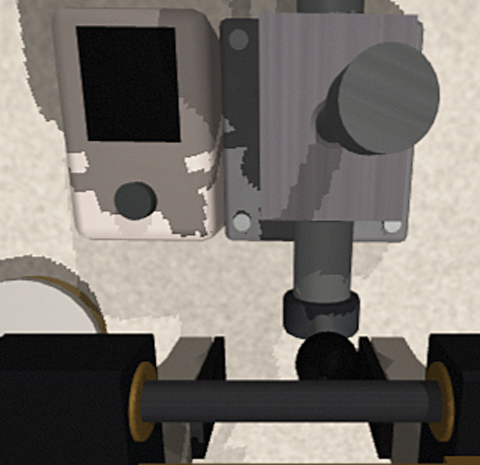

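Call:
jog_arm --motion '[{"dx":0,"dy":0,"dz":-0.0013,"twist":0},{"dx":0.0001,"dy":0,"dz":-0.0026,"twist":0},{"dx":0.0002,"dy":0,"dz":-0.0039,"twist":0},{"dx":0.0003,"dy":0,"dz":-0.0052,"twist":0}]'

```text
t: 11.63
eef_pos: [0.6025, 0.0954, 0.15]
ee_rot: [1.497, 1.571, -1.821]
force: [-1.3, 0.6, 0.5]
width: 0.05
```

```bash
python3 look.py m3 wrist:80,20,400,330,1.5
```

```text
11.6333 [0.6025 0.0954 0.15  ] [ 1.497  1.571 -1.821] F [-1.34  0.56  0.49] w 0.05
```

View pics/m3_wrist.png

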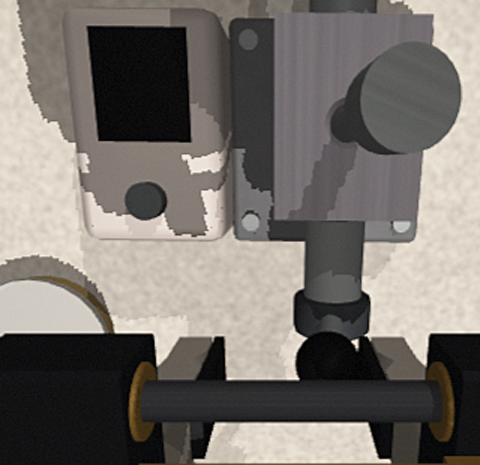

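Call:
jog_arm --motion '[{"dx":0.0002,"dy":0,"dz":-0.0013,"twist":0},{"dx":0.0005,"dy":0,"dz":-0.0026,"twist":0},{"dx":0.0007,"dy":0,"dz":-0.0039,"twist":0},{"dx":0.001,"dy":0,"dz":-0.0052,"twist":0}]'

```text
t: 12.02
eef_pos: [0.6076, 0.0945, 0.149]
ee_rot: [-2.993, 1.571, -0.028]
force: [-1.1, 0.1, 0.8]
width: 0.0501
```

```bash
python3 look.py m4 wrist:80,20,400,330,1.5
```

```text
12.0167 [0.6076 0.0945 0.149 ] [-2.993  1.571 -0.028] F [-1.12  0.13  0.78] w 0.0501
```

View pics/m4_wrist.png

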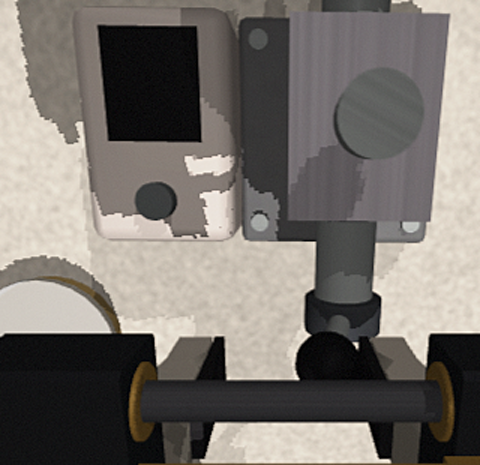

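```bash
python3 look.py m5 wrist:80,20,400,330,1.5
```

```text
12.0667 [0.6078 0.0945 0.149 ] [-2.967e+00  1.571e+00 -1.000e-03] F [-0.19 -0.3   0.43] w 0.0498
```

View pics/m5_wrist.png

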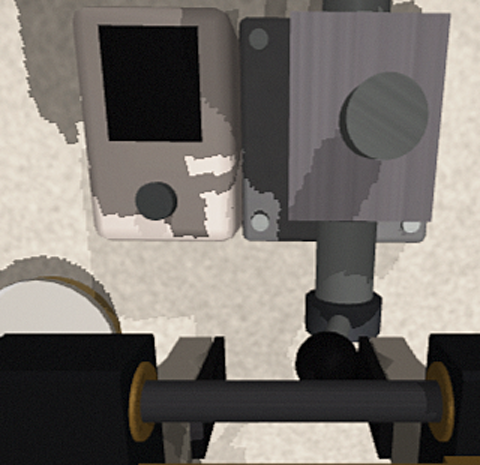

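Call:
jog_arm --motion '[{"dx":0,"dy":0,"dz":0,"twist":0},{"dx":0,"dy":0,"dz":0,"twist":0},{"dx":0,"dy":0,"dz":0,"twist":0}]'

```text
t: 12.37
eef_pos: [0.6075, 0.0945, 0.1491]
ee_rot: [-2.694, 1.571, 0.272]
force: [0.1, -0.2, -0.4]
width: 0.0502
```

```bash
python3 look.py m6 wrist:80,20,400,330,1.5
```

```text
12.3667 [0.6075 0.0945 0.1491] [-2.694  1.571  0.272] F [ 0.11 -0.16 -0.43] w 0.0502
```

View pics/m6_wrist.png

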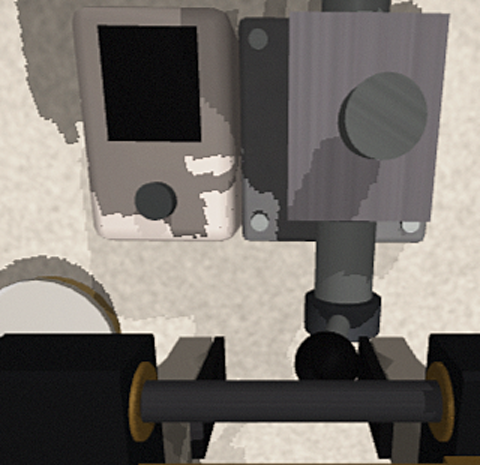

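Run:
```python
from h import *
import pickle
for tag,c,r in [('m3',(410,98),51),('m6',(385,116),42.5)]:
    m,s,im=pickle.load(open(tag+'_wrist.pkl','rb'))
    u=(80+(c[0]+.5)/1.5-.5,20+(c[1]+.5)/1.5-.5)
    K=m['camera_matrix'];d=np.linalg.inv(K)@np.r_[u,1]
    z=K[0,0]*.012/(r/1.5)
    print(tag,'from radius',m['eye']+Rm(m['attitude'])@d*z)
    for h in (.187,.160,.157,.150): print(h,onz(m,u,h))
```

```text
m3 from radius [0.56115566 0.01512961 0.18360859]
0.187 [0.56204795 0.01540387 0.187     ]
0.16 [0.55494411 0.0132204  0.16      ]
0.157 [0.5541548  0.01297779 0.157     ]
0.15 [0.55231306 0.01241171 0.15      ]
m6 from radius [0.56796934 0.01597752 0.16111198]
0.187 [0.57335794 0.01741045 0.187     ]
0.16 [0.56773788 0.01591597 0.16      ]
0.157 [0.56711343 0.01574992 0.157     ]
0.15 [0.56565638 0.01536246 0.15      ]
```

Call:
jog_arm --motion '[{"dx":0,"dy":0,"dz":0.002,"twist":0},{"dx":0,"dy":0,"dz":0.005,"twist":0},{"dx":-0.005,"dy":0,"dz":0.005,"twist":0},{"dx":-0.02,"dy":0,"dz":0.005,"twist":0},{"dx":-0.045,"dy":0,"dz":0.005,"twist":0},{"dx":-0.07,"dy":0,"dz":0.005,"twist":0},{"dx":-0.08,"dy":0.02,"dz":0.01,"twist":0},{"dx":-0.08,"dy":0.045,"dz":0.016,"twist":0},{"dx":-0.08,"dy":0.07,"dz":0.022,"twist":0},{"dx":-0.08,"dy":0.0848,"dz":0.026,"twist":0},{"dx":-0.08,"dy":0.0848,"dz":0.026,"twist":0},{"dx":-0.08,"dy":0.0848,"dz":0.026,"twist":0},{"dx":-0.08,"dy":0.0848,"dz":0.026,"twist":0}]'

```text
t: 13.5
eef_pos: [0.5672, 0.0156, 0.2293]
ee_rot: [-2.63, 1.57, 0.335]
force: [0.2, 0.2, 0.1]
width: 0.0497
```

```bash
python3 look.py n wrist scene:220,150,360,270,5
```

```text
13.5 [0.5672 0.0156 0.2293] [-2.63   1.57   0.335] F [0.22 0.19 0.1 ] w 0.0497
```

View pics/n_scene.png

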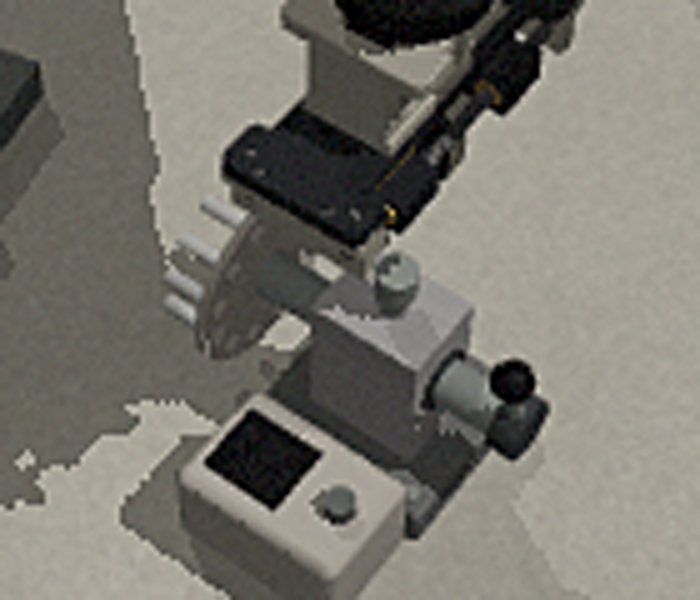

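View pics/n_wrist.png

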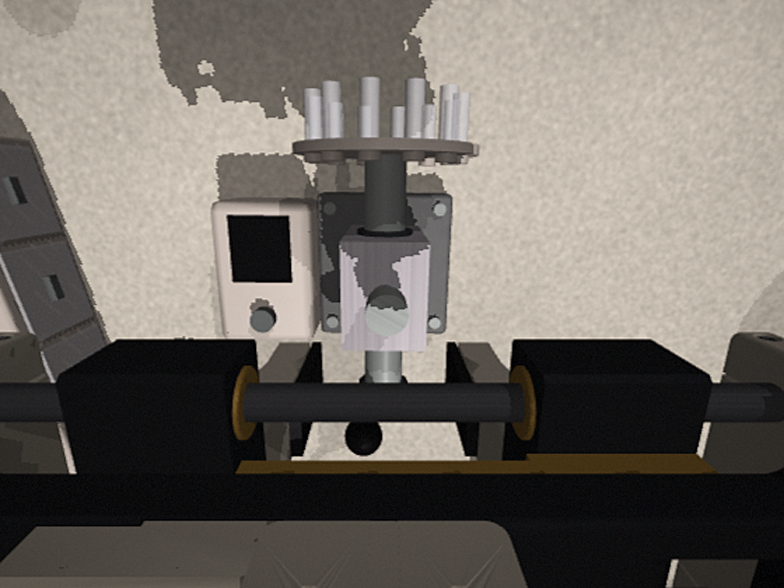

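Run:
```python
from h import *
import pickle
m,s,im=pickle.load(open('n_wrist.pkl','rb'))
f=lambda u,v:((u+.5)/1.4-.5,(v+.5)/1.4-.5)
L=onz(m,f(387,317),.157);print(L,delta(s,L))
```

```text
[0.56704002 0.01697485 0.157     ] [ 0.0722721  -0.0012601   0.00041274]
```

Call:
jog_arm --motion '[{"dx":0,"dy":0,"dz":0,"twist":0},{"dx":0.01,"dy":0,"dz":0,"twist":0},{"dx":0.025,"dy":0,"dz":0,"twist":0},{"dx":0.037,"dy":0,"dz":0,"twist":0},{"dx":0.045,"dy":0,"dz":0,"twist":0},{"dx":0.05,"dy":0,"dz":0,"twist":0},{"dx":0.053,"dy":0,"dz":0,"twist":0},{"dx":0.055,"dy":0,"dz":0,"twist":0},{"dx":0.055,"dy":0,"dz":0,"twist":0},{"dx":0.055,"dy":0,"dz":0,"twist":0},{"dx":0.055,"dy":0,"dz":0,"twist":0}]' --gripper 0

```text
t: 14.52
eef_pos: [0.5673, 0.0157, 0.1746]
ee_rot: [-2.729, 1.57, 0.236]
force: [-0.0, -0.6, -0.2]
width: -0.0001
```

Fingertips about 6 mm above the head; press slowly.

Call:
jog_arm --motion '[{"dx":0.002,"dy":0,"dz":0,"twist":0},{"dx":0.004,"dy":0,"dz":0,"twist":0},{"dx":0.006,"dy":0,"dz":0,"twist":0},{"dx":0.0075,"dy":0,"dz":0,"twist":0},{"dx":0.009,"dy":0,"dz":0,"twist":0},{"dx":0.0105,"dy":0,"dz":0,"twist":0},{"dx":0.012,"dy":0,"dz":0,"twist":0}]'

```text
t: 15.1
eef_pos: [0.5683, 0.0156, 0.1636]
ee_rot: [-3.003, 1.568, -0.037]
force: [-1.7, -1.4, 9.1]
width: 0.0004
```

Call:
jog_arm --motion '[{"dx":0.0015,"dy":0,"dz":0,"twist":0},{"dx":0.003,"dy":0,"dz":0,"twist":0},{"dx":0.0045,"dy":0,"dz":0,"twist":0},{"dx":0.006,"dy":0,"dz":0,"twist":0},{"dx":0.006,"dy":0,"dz":0,"twist":0}]'

```text
t: 15.52
eef_pos: [0.5681, 0.0156, 0.1573]
ee_rot: [-3.001, 1.568, -0.035]
force: [-0.6, -0.2, 7.2]
width: 0.0005
```

Call:
jog_arm --motion '[{"dx":0.001,"dy":0,"dz":0,"twist":0},{"dx":0.002,"dy":0,"dz":0,"twist":0},{"dx":0.003,"dy":0,"dz":0,"twist":0},{"dx":0.003,"dy":0,"dz":0,"twist":0}]'

```text
t: 15.85
eef_pos: [0.5683, 0.0156, 0.1546]
ee_rot: [-2.999, 1.568, -0.033]
force: [-0.9, -0.3, 8.5]
width: 0.0009
```

Call:
jog_arm --motion '[{"dx":0.0007,"dy":0,"dz":0,"twist":0},{"dx":0.0014,"dy":0,"dz":0,"twist":0},{"dx":0.0014,"dy":0,"dz":0,"twist":0},{"dx":0.0014,"dy":0,"dz":0,"twist":0}]'

```text
t: 16.18
eef_pos: [0.5685, 0.0155, 0.1545]
ee_rot: [-3.014, 1.567, -0.048]
force: [-3.2, -0.2, 17.8]
width: 0.0003
```

Call:
jog_arm --motion '[{"dx":0.0005,"dy":0,"dz":0,"twist":0},{"dx":0.001,"dy":0,"dz":0,"twist":0},{"dx":0.001,"dy":0,"dz":0,"twist":0}]'

```text
t: 16.43
eef_pos: [0.5686, 0.0155, 0.1543]
ee_rot: [-3.04, 1.566, -0.073]
force: [-5.7, -0.1, 23.6]
width: 0.0005
```

Call:
jog_arm --motion '[{"dx":-0.004,"dy":0,"dz":0,"twist":0},{"dx":-0.01,"dy":0,"dz":0,"twist":0},{"dx":-0.025,"dy":0,"dz":0,"twist":0},{"dx":-0.05,"dy":0,"dz":0,"twist":0},{"dx":-0.08,"dy":0,"dz":0,"twist":0},{"dx":-0.1,"dy":0,"dz":0,"twist":0},{"dx":-0.1,"dy":0,"dz":0,"twist":0},{"dx":-0.1,"dy":0,"dz":0,"twist":0}]'

```text
t: 17.1
eef_pos: [0.5674, 0.0158, 0.2517]
ee_rot: [-2.538, 1.568, 0.427]
force: [-0.5, 0.2, -0.3]
width: 0.0004
```

```bash
python3 look.py p wrist scene:220,150,360,270,5 side:240,130,340,250,5
```

```text
17.1 [0.5674 0.0158 0.2517] [-2.538  1.568  0.427] F [-0.49  0.21 -0.34] w 0.0004
```

View pics/p_scene.png

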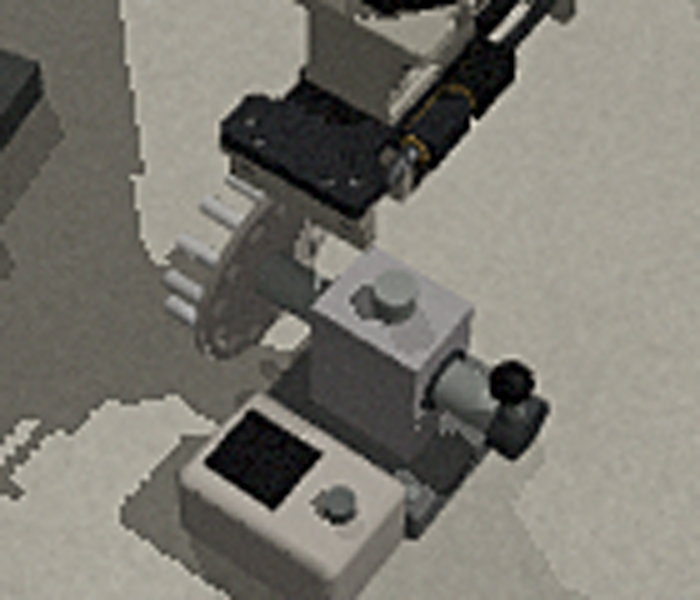

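View pics/p_side.png

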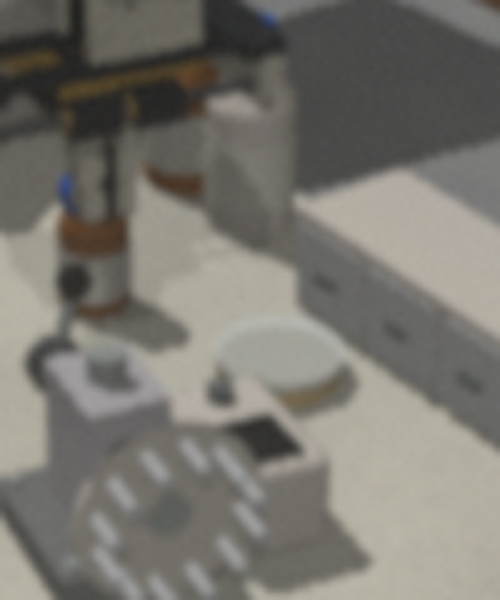

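View pics/p_wrist.png

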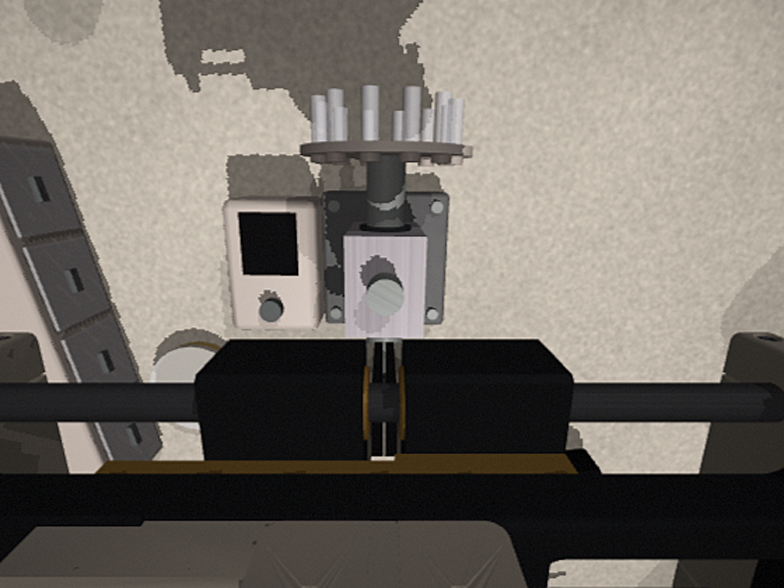

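```bash
python3 -c "
from station import arm
print(arm.job_done())"
```

```text
the job is handed in; nothing more can be done
None
```

The mixer is locked and the job is handed in at about 17 s of the 67 s allowed. The hand-in reports no verdict.

- **Pin placed:** I took the longer pin from the parking block, set it 23 mm into the bore and let go. It stood upright, resting on the shaft.
- **Shaft swung:** I pushed the ball over towards the drive housing in small steps. The wrist force, read after each step, was about 5 N at most when the push began and 1–2 N after that. The pin dropped after roughly 0.85 rad of swing, and the camera put its head top at about 158–161 mm, against 157 mm expected for a full free drop. I stopped on that picture; I did not keep pushing until the lever came up against the pin.
- **Pin pressed home:** It slid down under 7–9 N. At the end the fingertips stopped at about 143.4 mm, against 143 mm for a fully seated head. The force then rose from 18 to 24 N with almost no further movement.

The last pictures show the head flat on the block and upright, and the gripper about 97 mm clear of it. Nothing else looked disturbed, though I did not measure the bystanders. The cameras' position estimates differed by 1–3 mm, and nothing else disagreed.

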